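Sort guide shoes with a go/no-go slot gauge

ROBOT

A 7-joint arm with a two-finger parallel gripper is mounted at the origin on a cart in front of the work surface, level with it; the furniture and walls round the work are solid. World frame = base frame: x ahead of the robot, y to its left, z up, the work surface at z = 0. Lengths are in m, angles in rad, forces in N, time in s.
With the tool pointing down it reaches from about 0.4 to 0.875 m from the base axis. Payload 4.4 kg.
Tool frame: the origin (TCP) lies on the front face of the gripper's body, between the roots of the fingers; the fingertips stand 73 mm ahead of it and the grasp point (between the pads) lies 54 mm ahead of it; y points along the fingers, z is the direction in which the jaws open and shut, and the axes are right-handed (so a half turn about y gives the same grasp; the last joint's range is limited). The gripper opens to 85 mm and grips with 20 to 120 N. Pads are 22 mm wide; open, the fingers measure 114 mm over their backs; the gripper's body (76 mm by 85 mm) begins 54 mm behind the grasp point. The pads swing forward as they close: fully open they stand 13 mm farther back than shut.
Start: joints at [-1.185, 0.628, 0.038, 1.517, -0.027, 0.996, -0.02], TCP at [0.284, 0.585, 0.304] pointing down, gripper open.
Joint ranges: [-3.06, 3.06], [-0.37, 2.12], [-1.25, 1.32], [0.18, 2.47], [-1.1, 4.24], [0.23, 1.98], [-2.94, 2.94]. Speed limits (rad/s): [2.57, 2.57, 3.14, 3.14, 3.14, 3.14, 3.14].

INTERFACE

Orientations are given as a rotation vector (axis times angle).
In Python, from plant import readout, viewer, r, nets gives the robot as it stands.
- The arm moves only by the shell command python3 -m pendant 'ROWS' [FORCE]. ROWS is JSON, one flat list of numbers, 7 for each row, row after row: the shift along the tool's x, y, z in mm, then the turn, a rotation vector about the tool's x, y, z in degrees, then the closure, from 0 (fully open) to 1 (shut). A call has 1 to 10 rows; each row is the pose to reach, as a shift and turn from the pose commanded when the call began, along the tool's axes at that moment; what a row does not reach only later rows make up. A row lasts 1/10 s, in which the tool goes at most 50 mm and 8.59 degrees, less where a joint would pass 70% of its speed; a pose out of reach is approached as far as the arm can. A call with a gripper value outside its range is refused whole. The fingers move at their own pace and stop on an object; FORCE is the grip in N (left out, the last holds). Time passes only in rows, so rows that repeat a pose let the fingers close. It gives the time, the measured TCP pose, the force and the opening at its end, in the units of the state.
- readout.get_obs(): the state, without advancing time (a new reading comes with each control period).
- viewer.read_camera(name): name is "scene" or "top" or "wrist"; returns the picture (400x640x3 uint8, red, green, blue); there is no depth.
- viewer.camera_model(name): a dict with "camera_matrix" (3x3 intrinsics, pixels), "k1" (the pictures are not rectified: a ray, as slopes to the right and down, at radius r is drawn at 1 + k1 r^2 times it, then the intrinsics apply), "origin" and "orientation" of the camera in the world. Camera axes: x right, y up, looking along -z (the intrinsics and any distortion apply to the point x, -y, -z); pixel columns grow to the right and rows downward; lengths in m; the calibration is good to about 2 mm. A picture is of the moment at which its call begins: read the wrist's pose just before it. camera_model takes no time and is no camera call; for the wrist camera it gives the pose at the moment of the call.
- r.close_job(): hands the job in, once; it reports no verdict.
Trained networks look in the newest picture that a camera, given by its name, has taken for a name from the list of things; names that differ only in an ending like _2 or _b are one class to them, and where a whole thing is asked for, a point or a joint stands for the part that bears it (a point fixed in the world has none). Each returns a list of dicts, best first, with "p" (0 to 1); they miss things now and then, are a little off and sometimes report something else, mostly with a low value. They report only what shows in the picture. A call takes as long as a camera call. They do not tell look-alikes from the thing itself.
- nets.search_frame(query, camera): "uv" ([column, row] in pixels, amid what is visible of it).
The state is a dict: "time": time; "joint_positions": joint angles; "qd": joint speeds; "joint_torque": joint torques, N m; "ee_pos": TCP position; "tool_rot": TCP orientation; "ft_force": force on the tool from outside, world axes, zero at the start; "wrist_torque": the same for the moment, N m; "opening": finger opening in m.
Only numpy, scipy, OpenCV 4.12 (cv2) and the standard library are available. Lean on these libraries where they do the work, as an engineer would, in place of code of your own. Each camera call takes 0.05 s, during which the arm holds its last target.

TASK

Check all three guide shoes in the stepped slot gauge: lower each tongue straight down into the slot, lined up with it, until it stops. One that passes the wide upper (go) slot and stops on the narrow lower (no-go) step is good: leave it standing there, towards one end so that there is room to gauge the others. One that will not enter, or that passes the no-go step too until its flange sits on the gauge, is a reject: set it down upright in the grey bin before you gauge the next. Knock no shoe over, and leave the label roll, tape measure and tag box where they are.

Things in the scene. Friction and masses are not known exactly. Their poses are not given: they have to be found in the camera images.
- gauge_mouth (a point): fixed steel slot gauge, 52 mm high: base plate 96 x 240 x 10 mm, two jaws 200 mm long (y), 84 mm over both (x). The point is the slot's centre level with the jaw tops; y along the slot (open at both ends), x across it, z up. Go slot 32.5 mm wide, down to 22 mm deep. A too thick tongue stops on the mouth; a too thin one goes on until its flange rests on the mouth, 38 mm deep
- gauge_step (a point): the slot's centre at its step, 22 mm below the mouth, same axes: below it the no-go slot is 27 mm wide and 20 mm deep. A good tongue stops on this step. A tongue that fits has 2.5 mm of play in all, so it can also catch on an edge because it is off-centre: try small sideways shifts (1 to 2 mm) before you judge
- shoe_1_center (a point): one of three aluminium guide shoes, 94 mm high, 0.12 to 0.26 kg, standing on its tongue. From below: tongue 38 mm high, 44 mm long in y, its thickness in x (gauged) somewhere in 24 to 36 mm; flange 50 (x) x 56 (y) x 6 mm; grip boss 34 (x) x 40 (y) x 50 mm high. All centred on one upright axis. The point is its centre, 47 mm above the foot; z up. Its number tells nothing of its size
- shoe_2_center (a point): one of three aluminium guide shoes, 94 mm high, 0.12 to 0.26 kg, standing on its tongue. From below: tongue 38 mm high, 44 mm long in y, its thickness in x (gauged) somewhere in 24 to 36 mm; flange 50 (x) x 56 (y) x 6 mm; grip boss 34 (x) x 40 (y) x 50 mm high. All centred on one upright axis. The point is its centre, 47 mm above the foot; z up. Its number tells nothing of its size
- shoe_3_center (a point): one of three aluminium guide shoes, 94 mm high, 0.12 to 0.26 kg, standing on its tongue. From below: tongue 38 mm high, 44 mm long in y, its thickness in x (gauged) somewhere in 24 to 36 mm; flange 50 (x) x 56 (y) x 6 mm; grip boss 34 (x) x 40 (y) x 50 mm high. All centred on one upright axis. The point is its centre, 47 mm above the foot; z up. Its number tells nothing of its size
- bin: fixed open grey plastic bin, 160 mm (x) by 200 mm (y), 40 mm high, walls 5 mm, for rejects. Origin at the centre of its underside; the inner floor is 5 mm above it
- label_roll_center (a point): white label roll, 66 mm across, 52 mm high; bystander, leave it alone. The point is its centre, 26 mm above the worktop
- tape_measure_center (a point): black tape measure, 70 x 73 x 35 mm; bystander, leave it alone. The point is its centre, 17.5 mm above the worktop
- tag_box_center (a point): cream cardboard box, 61 x 110 x 46 mm; bystander, leave it alone. The point is its centre, 23 mm above the worktop
Things that resemble listed ones, but are neither listed nor needed, are in the scene too. What is shaped like the part that bears shoe_1_center but purple or yellow is not meant.

How it is judged:
By the outcome, as a careful person would: the job done as asked, in the order asked, and still so for the second after the job is handed in, with the robot touching nothing.
It also fails if it takes over 72 s, if anything falls off the work surface, if the arm or the gripper's body presses on something with over 40 N, if the wrist force passes 120 N, or if a joint passes its speed limit or range.

## Working session

There is one attempt and no reset: what is moved stays moved. The work goes in short steps, Python scripts to look and compute and a shell command to move; the robot and the scene stay as the last step left them, time stands still between calls to the robot, and variables do not carry over. Pictures are saved under pics/ and viewed, and the job is handed in when it is done.

```bash
ls; mkdir -p pics; cat > h.py <<'E'
import numpy as np,cv2
from scipy.spatial.transform import Rotation as R
from plant import readout,viewer,r,nets
def snap(cam,name):
    im=viewer.read_camera(cam); cv2.imwrite(f'pics/{name}.png',im[:,:,::-1]); return im
def cm(cam):
    m=viewer.camera_model(cam); O=np.array(m['orientation'],float)
    Rm=R.from_rotvec(O).as_matrix() if O.shape==(3,) else (O if O.shape==(3,3) else R.from_quat(O).as_matrix())
    return np.array(m['camera_matrix']),m['k1'],np.array(m['origin']),Rm
def ray(M,uv):
    K,k,o,Rm=M
    d=np.linalg.solve(K,np.array([uv[0],uv[1],1.]));d=d[:2]/d[2];u=d.copy()
    for _ in range(30): u=d/(1+k*(u@u))
    v=Rm@np.array([u[0],-u[1],-1.]); return o,v
def atz(M,uv,z):
    o,v=ray(M,uv); return o+v*(z-o[2])/v[2]
def proj(M,p):
    K,k,o,Rm=M
    c=Rm.T@(np.array(p)-o); u=np.array([c[0],-c[1]])/-c[2]; u=u*(1+k*(u@u))
    return (K@np.array([u[0],u[1],1]))[:2]
E
python3 - <<'E'
from h import *
np.set_printoptions(precision=3,suppress=True)
print(readout.get_obs())
for c in ['scene','top','wrist']:
    m=viewer.camera_model(c);print(m)
snap('scene','s0');
for q in ['shoe_1_center','bin','gauge_mouth']: print(q,nets.search_frame(q,'scene'))
snap('top','t0')
for q in ['shoe_1_center','bin','gauge_mouth']: print(q,nets.search_frame(q,'top'))
E
```

```text
pics
{'time': 0.0, 'joint_positions': array([-1.185,  0.629,  0.038,  1.518, -0.027,  0.996, -0.02 ]), 'qd': array([ 0.002, -0.001, -0.002,  0.002,  0.001,  0.002, -0.001]), 'joint_torque': array([ -0.   , -56.339,   1.226, -19.345,   0.011,   0.011,  -0.   ]), 'ee_pos': array([0.284, 0.584, 0.303]), 'tool_rot': array([-1.543,  0.355, -0.354]), 'ft_force': array([-0.987,  0.125, -0.46 ]), 'wrist_torque': array([-0.01 , -0.014, -0.016]), 'opening': 0.08560140574636127}
{'camera_matrix': array([[425.732,   0.   , 319.302],
       [  0.   , 425.732, 197.001],
       [  0.   ,   0.   ,   1.   ]]), 'k1': -0.030117985067866324, 'origin': array([-0.503, -0.512,  0.929]), 'orientation': array([ 0.863, -0.492, -0.936])}
{'camera_matrix': array([[424.496,   0.   , 319.1  ],
       [  0.   , 424.496, 200.479],
       [  0.   ,   0.   ,   1.   ]]), 'k1': 0.02961169123412239, 'origin': array([0.324, 0.121, 1.478]), 'orientation': array([ 0.101, -0.126, -1.585])}
{'camera_matrix': array([[343.154,   0.   , 325.823],
       [  0.   , 343.154, 196.793],
       [  0.   ,   0.   ,   1.   ]]), 'k1': 0.01595463324472621, 'origin': array([0.222, 0.614, 0.373]), 'orientation': array([-0.246, -0.151,  1.112])}
shoe_1_center [{'uv': [260.4, 173.9], 'p': 0.88}, {'uv': [273.6, 220.0], 'p': 0.65}, {'uv': [254.9, 187.5], 'p': 0.62}, {'uv': [192.7, 200.6], 'p': 0.61}]
bin [{'uv': [424.4, 260.3], 'p': 0.71}]
gauge_mouth [{'uv': [360.5, 211.6], 'p': 0.93}]
shoe_1_center [{'uv': [192.3, 263.7], 'p': 0.85}, {'uv': [291.6, 252.9], 'p': 0.71}, {'uv': [232.7, 192.9], 'p': 0.7}, {'uv': [240.2, 219.3], 'p': 0.69}]
bin []
gauge_mouth [{'uv': [348.2, 188.6], 'p': 0.79}]
```

View pics/s0.png

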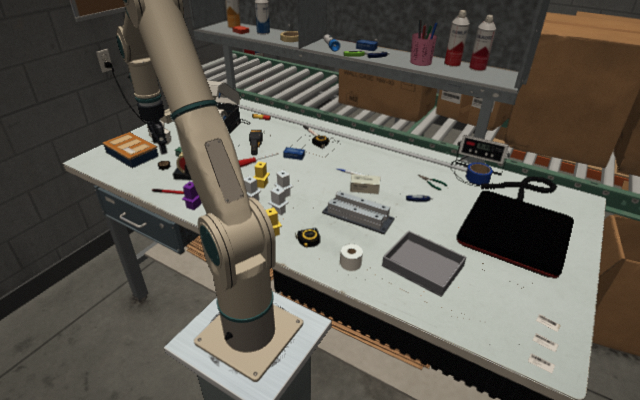

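View pics/t0.png

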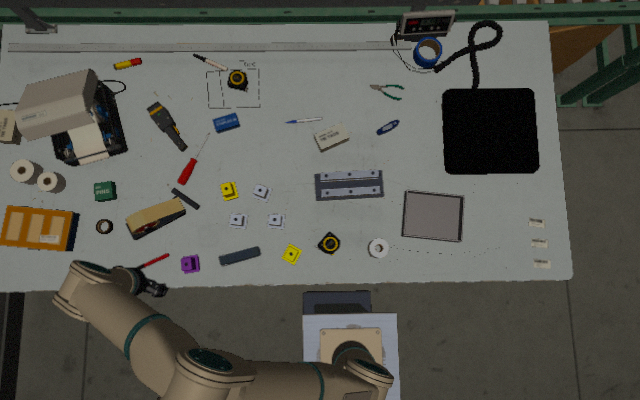

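```bash
python3 - <<'E'
import cv2
a=cv2.imread('pics/t0.png')
cv2.imwrite('pics/t0c.png',cv2.resize(a[130:330,160:460][:, :],None,fx=2.66,fy=2.66,interpolation=cv2.INTER_CUBIC))
a=cv2.imread('pics/s0.png')
cv2.imwrite('pics/s0c.png',cv2.resize(a[120:320,160:460],None,fx=2.66,fy=2.66,interpolation=cv2.INTER_CUBIC))
E
```

```text
(no output)
```

View pics/t0c.png

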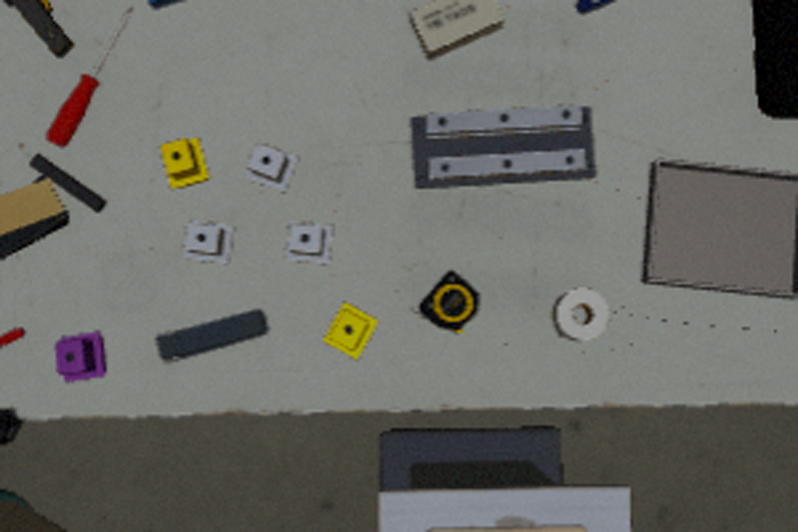

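View pics/s0c.png

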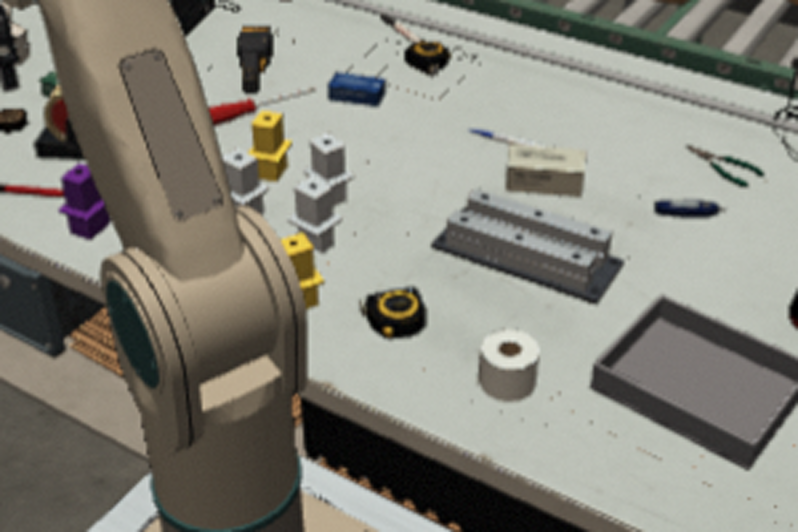

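Grey shoes in the top view: A (260,190), B (236,219), C (275,219). The two yellow ones (228,190), (291,253) and the purple one (190,263) are look-alikes. The gauge is at (348,185) and the bin at (433,216).

```bash
python3 - <<'E'
from h import *
np.set_printoptions(precision=4,suppress=True)
M=cm('top')
c=lambda u,v:(u/2.66+160-.3,v/2.66+130-.3)
for n,p in dict(A=(267,161),B=(201,238),C=(305,238),Y1=(177,156),Y2=(349,330)).items(): print(n,atz(M,c(*p),.094))
for p in [(442,121),(504,117),(566,114),(445,167),(508,163),(570,159)]: print('hole',atz(M,c(*p),.052))
for p in [(404,191),(465,196),(462,242),(402,236)]: print('bin',atz(M,p,.04))
print('tape',atz(M,(329,243),.035),'roll',atz(M,(378,248),.052),'box',atz(M,(331,136),.046))
o=readout.get_obs();print(R.from_rotvec(o['tool_rot']).as_matrix())
K,k,oo,Rw=cm('wrist');T=R.from_rotvec(o['tool_rot']).as_matrix();print('cam in tool',T.T@(oo-o['ee_pos']),T.T@Rw)
a=cv2.imread('pics/t0.png')
for n,(u,v) in dict(A=(260,191),B=(237,220),C=(275,220),G=(348,185)).items():
    s=45 if n=='G' else 16
    cv2.imwrite(f'pics/c{n}.png',cv2.resize(a[v-s:v+s,u-s:u+s],(390,390),interpolation=cv2.INTER_CUBIC))
cv2.imwrite('pics/cc.png',np.vstack([np.hstack([cv2.resize(cv2.imread(f'pics/c{x}.png'),(300,300)) for x in p]) for p in ('AB','CG')]))
E
```

```text
A [0.5614 0.2914 0.094 ]
B [0.467  0.3719 0.094 ]
C [0.4647 0.2447 0.094 ]
Y1 [0.5694 0.4024 0.094 ]
Y2 [0.3517 0.1918 0.094 ]
hole [0.6172 0.0719 0.052 ]
hole [ 0.6212 -0.0081  0.052 ]
hole [ 0.6239 -0.0882  0.052 ]
hole [0.5572 0.0694 0.052 ]
hole [ 0.561  -0.0115  0.052 ]
hole [ 0.5649 -0.0912  0.052 ]
bin [ 0.56   -0.1961  0.04  ]
bin [ 0.5391 -0.4046  0.04  ]
bin [ 0.3821 -0.3836  0.04  ]
bin [ 0.4057 -0.1819  0.04  ]
tape [0.3866 0.0656 0.035 ] roll [ 0.3664 -0.0972  0.052 ] box [0.7573 0.051  0.046 ]
[[ 0.8996 -0.0001  0.4366]
 [-0.4366 -0.0002  0.8996]
 [-0.     -1.     -0.0003]]
cam in tool [-0.0684 -0.0702 -0.0003] [[ 0.0002 -0.9628 -0.2704]
 [ 0.0003  0.2704 -0.9628]
 [ 1.      0.0001  0.0004]]
```

View pics/cc.png

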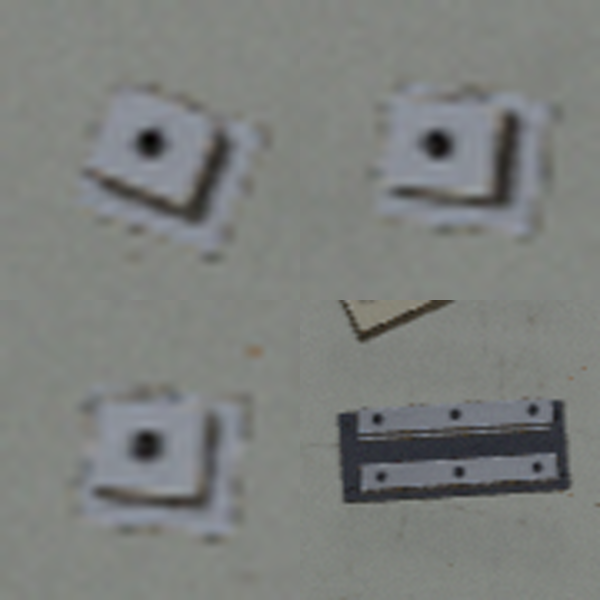

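```bash
cat >> h.py <<'E'
def plan(p,yaw):
    """tool shift mm + turn deg to bring TCP to p, tool z at yaw(deg), pointing down; from measured pose"""
    o=readout.get_obs(); T=R.from_rotvec(o['tool_rot']).as_matrix()
    y=np.radians(yaw); c,s=np.cos(y),np.sin(y)
    G=np.array([[s,0,c],[-c,0,s],[0,-1,0]],float)
    d=T.T@(np.array(p)-o['ee_pos'])*1000; w=R.from_matrix(T.T@G).as_rotvec(degrees=True)
    print('t',round(o['time'],2),'shift',d.round(1),'turn',w.round(1),'at',o['ee_pos'].round(4),'yaw',np.degrees(np.arctan2(T[1,2],T[0,2])).round(2),'ft',o['ft_force'].round(1),'op',round(o['opening'],4))
E
python3 -c "
from h import *
plan((.5,.26,.30),-5)"
```

```text
t 0.4 shift [ 336.3    3.8 -197.7] turn [ 0.  69.1  0. ] at [0.2837 0.5847 0.3038] yaw 64.11 ft [-0.1  0.2 -0.4] op 0.0855
```

```bash
python3 -m pendant '[336,4,-198,0,69,0,0, 336,4,-198,0,69,0,0, 336,4,-198,0,69,0,0, 336,4,-198,0,69,0,0, 336,4,-198,0,69,0,0, 336,4,-198,0,69,0,0, 336,4,-198,0,69,0,0, 336,4,-198,0,69,0,0, 336,4,-198,0,69,0,0, 336,4,-198,0,69,0,0]' 40
python3 - <<'E'
from h import *
np.set_printoptions(precision=4,suppress=True)
plan((.5,.26,.30),-5)
M=cm('wrist'); a=snap('wrist','w0')
for q in nets.search_frame('shoe_1_center','wrist'): print(q, atz(M,q['uv'],.047))
E
```

```text
time: 1.4
ee_pos: [0.4999, 0.2593, 0.2999]
tool_rot: [-1.167, 1.273, -1.272]
ft_force: [-0.3, 1.2, -0.3]
opening: 0.0856
t 1.4 shift [-0.7 -0.1  0. ] turn [ 0.  0. -0.] at [0.4999 0.2593 0.2999] yaw -4.96 ft [-0.3  1.2 -0.3] op 0.0856
{'uv': [179.0, 246.5], 'p': 0.79} [0.3448 0.1976 0.047 ]
{'uv': [279.7, 48.5], 'p': 0.64} [0.4696 0.3738 0.047 ]
{'uv': [391.0, 16.8], 'p': 0.62} [0.5669 0.3902 0.047 ]
```

View pics/w0.png

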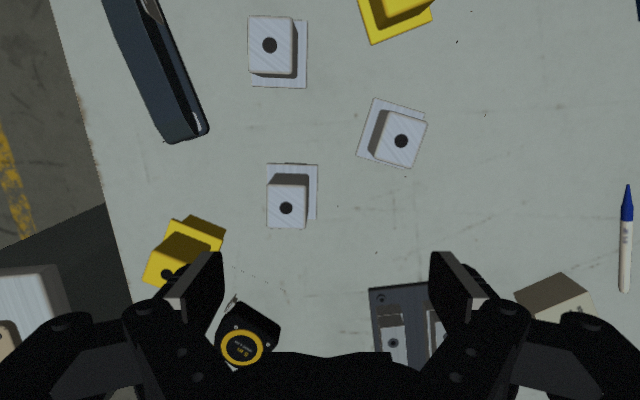

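Wrist view: grey shoes B (270,45), C (287,208), A (401,141). Yellow (393,10) and (185,250) are not meant.

```bash
python3 - <<'E'
from h import *
a=cv2.imread('pics/w0.png')
t=[cv2.resize(a[max(v-50,0):max(v-50,0)+100,u-50:u+50],(400,400),interpolation=cv2.INTER_CUBIC) for u,v in [(270,50),(290,200)]]
cv2.imwrite('pics/w0c.png',np.hstack(t))
cv2.imwrite('pics/w0d.png',cv2.resize(a[90:190,340:440],(500,500),interpolation=cv2.INTER_CUBIC))
E
```

```text
(no output)
```

View pics/w0c.png

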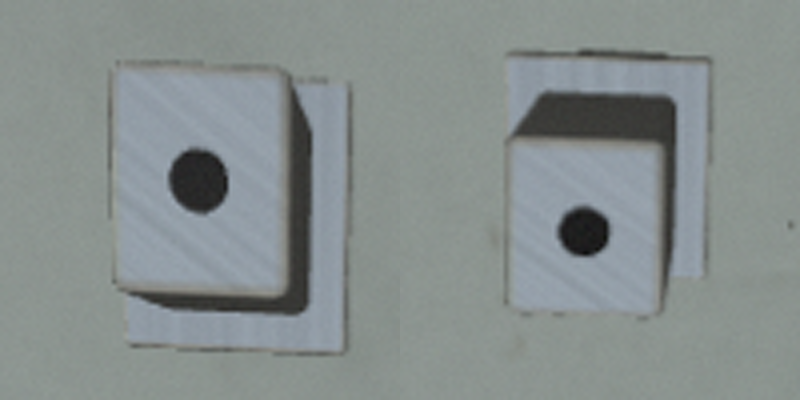

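View pics/w0d.png

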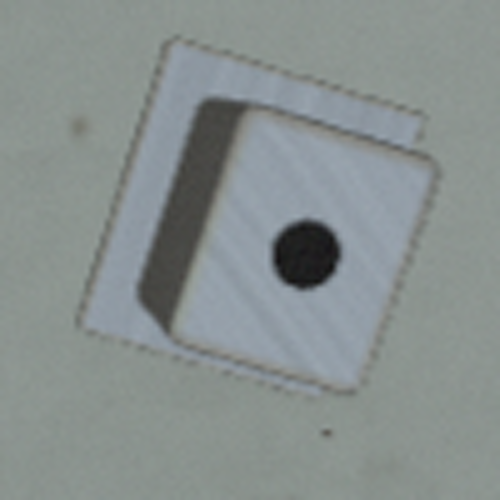

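```bash
python3 - <<'E'
from h import *
np.set_printoptions(precision=4,suppress=True)
M=cm('wrist')
S=dict(A=(5,340,90,[(243,107),(438,162),(355,393),(170,335)],(307,254)),
B=(4,220,0,[(112,63),(288,70),(288,296),(115,290)],(199,181)),
C=(4,240,150,[(108,137),(262,141),(262,315),(107,308)],(184,231)))
for n,(s,u0,v0,c,h) in S.items():
    f=lambda p:atz(M,(u0+(p[0]+.5)/s-.5,v0+(p[1]+.5)/s-.5),.094)
    P=np.array([f(p) for p in c])[:,:2]; print(n,'hole',f(h),'mean',P.mean(0))
    for i in range(4):
        e=P[(i+1)%4]-P[i]; print('   len',np.linalg.norm(e).round(4),np.degrees(np.arctan2(e[1],e[0])).round(1))
E
```

```text
A hole [0.5614 0.2941 0.094 ] mean [0.5604 0.2946]
   len 0.0321 -19.9
   len 0.0383 -110.7
   len 0.0319 157.9
   len 0.0371 69.6
B hole [0.4657 0.3724 0.094 ] mean [0.466  0.3721]
   len 0.0318 -6.6
   len 0.0385 -96.3
   len 0.0327 173.5
   len 0.0386 82.4
C hole [0.4632 0.246  0.094 ] mean [0.4635 0.2469]
   len 0.0318 -6.2
   len 0.0384 -95.7
   len 0.0332 172.5
   len 0.0376 82.3
```

```bash
python3 -c "
from h import *
plan((.4633,.2465,.20),-7);plan((.4633,.2465,.121),-7)"
```

```text
t 1.5 shift [ 18.   99.8 -34. ] turn [ 0.1  2.3 -0.1] at [0.4987 0.2615 0.2998] yaw -4.71 ft [-1.   0.7  0.6] op 0.0852
t 1.5 shift [ 18.1 178.8 -33.9] turn [ 0.1  2.3 -0.1] at [0.4987 0.2615 0.2998] yaw -4.71 ft [-1.   0.7  0.6] op 0.0852
```

```bash
cat >> h.py <<'E'
def rel(frm,to):
    """frm,to=(x,y,z,yaw) commanded -> tool shift mm, turn about y"""
    y=np.radians(frm[3]); c,s=np.cos(y),np.sin(y)
    G=np.array([[s,0,c],[-c,0,s],[0,-1,0]],float)
    print('shift',(G.T@(np.array(to[:3])-frm[:3])*1000).round(1),'turn y',round(frm[3]-to[3],2))
E
python3 -m pendant '[17,50,-35,0,2,0,0, 17,100,-35,0,2,0,0, 17,100,-35,0,2,0,0, 17,140,-35,0,2,0,0, 17,179,-35,0,2,0,0, 17,179,-35,0,2,0,0]' 60
python3 - <<'E'
from h import *
plan((.4633,.2465,.121),-7)
snap('wrist','w1')
plan((.4633,.2465,.121),-7)
E
```

```text
time: 2.1
ee_pos: [0.4614, 0.2465, 0.1179]
tool_rot: [-1.158, 1.299, -1.295]
ft_force: [-1.2, -1.1, 0.1]
opening: 0.0855
t 2.1 shift [-0.2 -3.1  1.9] turn [0.4 0.2 0.2] at [0.4614 0.2465 0.1179] yaw -6.77 ft [-1.2 -1.1  0.1] op 0.0855
t 2.15 shift [ 0.2 -0.9  0.6] turn [0.2 0.2 0.1] at [0.4628 0.2467 0.1201] yaw -6.8 ft [ 0.6 -1.1  0.4] op 0.0856
```

View pics/w1.png

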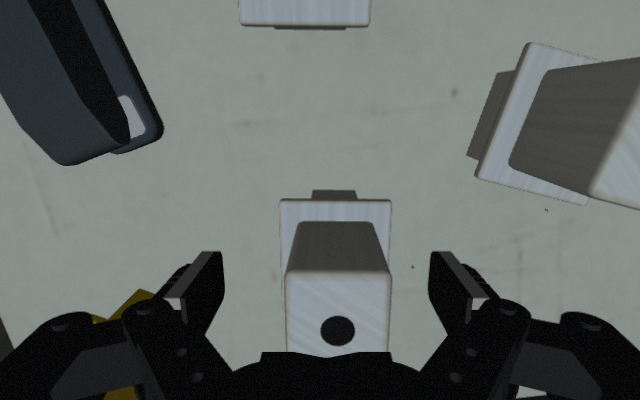

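Shoe C stands between the fingers, its hole at (338,331) against the jaw middle at column 327. That puts it about 3 mm towards +z, so I shift, then close.

```bash

python3 -m pendant '[0,0,3,0,0,0,0, 0,0,3,0,0,0,1, 0,0,3,0,0,0,1, 0,0,3,0,0,0,1, 0,0,3,0,0,0,1, 0,0,3,0,0,0,1, 0,0,3,0,0,0,1]' 60
python3 - <<'E'
from h import *
plan((.4633,.2465,.121),-7)
snap('wrist','w2')
plan((.4633,.2465,.121),-7)
E
```

```text
time: 2.85
ee_pos: [0.4665, 0.246, 0.1218]
tool_rot: [-1.149, 1.297, -1.297]
ft_force: [-0.3, -0.6, 7.2]
opening: 0.0332
t 2.85 shift [-0.2  0.8 -3.2] turn [-0.   0.1 -0.1] at [0.4665 0.246  0.1218] yaw -6.88 ft [-0.3 -0.6  7.2] op 0.0332
t 2.9 shift [-0.2  0.8 -3.2] turn [-0.   0.1 -0.1] at [0.4665 0.2459 0.1218] yaw -6.88 ft [-1.4 -0.7  7.1] op 0.0337
```

View pics/w2.png

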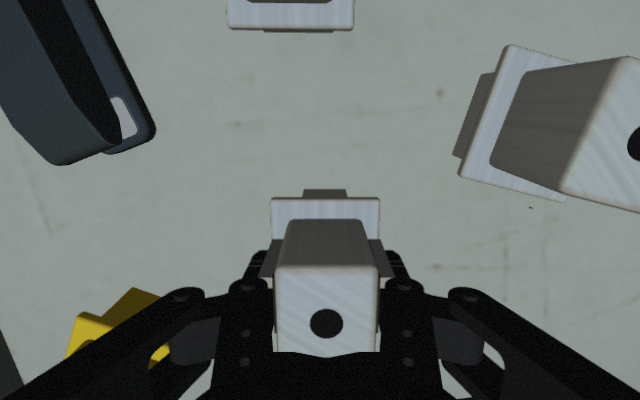

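```bash
python3 -c "
from h import *
rel((.4665,.2459,.121,-6.9),(.594,-.0776,.21,2.5))"
```

```text
shift [305.8 -89.  165.4] turn y -9.4
```

```bash

python3 -m pendant '[0,-45,0,0,0,0,1, 0,-89,0,0,0,0,1, 40,-89,22,0,-3,0,1, 84,-89,45,0,-6,0,1, 128,-89,69,0,-9.4,0,1, 172,-89,93,0,-9.4,0,1, 216,-89,117,0,-9.4,0,1, 260,-89,141,0,-9.4,0,1, 306,-89,165,0,-9.4,0,1, 306,-89,165,0,-9.4,0,1]' 60
python3 - <<'E'
from h import *
snap('wrist','w3')
plan((.594,-.0776,.21),2.5)
snap('top','t3')
plan((.594,-.0776,.21),2.5)
a=cv2.imread('pics/t3.png'); cv2.imwrite('pics/t3c.png',cv2.resize(a[130:280,260:420],None,fx=3.5,fy=3.5,interpolation=cv2.INTER_CUBIC))
E
```

```text
time: 3.9
ee_pos: [0.5945, -0.0881, 0.2103]
tool_rot: [-1.228, 1.18, -1.192]
ft_force: [0.5, -0.4, -1.5]
opening: 0.0334
t 3.95 shift [-6.3 -0.2  0.7] turn [-0.  -0.4  0.2] at [ 0.5936 -0.0839  0.2098] yaw 2.05 ft [ 0.5  0.7 -1.4] op 0.0336
t 4.0 shift [-2.5 -0.5  1.2] turn [ 0.1 -0.2  0. ] at [ 0.5929 -0.0801  0.2095] yaw 2.27 ft [-0.4  0.5 -1.6] op 0.0333
```

View pics/w3.png

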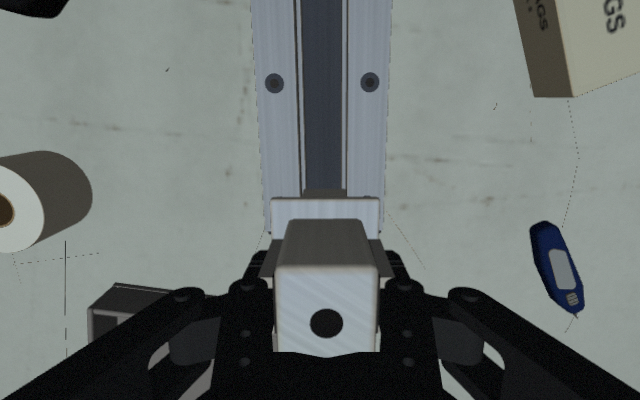

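View pics/t3c.png

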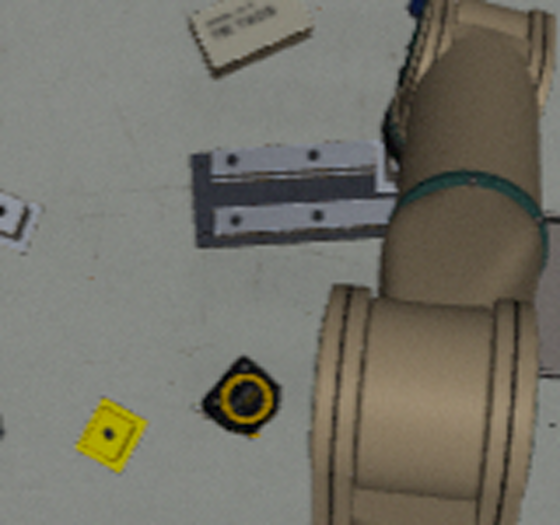

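```bash

python3 - <<'E'
from h import *
plan((.594,-.0776,.21),2.5)
a=snap('wrist','w4')
plan((.594,-.0776,.21),2.5)
a=cv2.imread('pics/w4.png'); cv2.imwrite('pics/w4c.png',cv2.resize(a[0:240,230:410],None,fx=3.3,fy=2.5,interpolation=cv2.INTER_CUBIC))
g=cv2.cvtColor(a,cv2.COLOR_BGR2GRAY)
for row in (20,60,120,160): print(row,g[row-3:row+4,285:365].mean(0).astype(int).tolist())
E
```

```text
t 4.0 shift [-2.5 -0.5  1.2] turn [ 0.1 -0.2  0. ] at [ 0.5929 -0.0801  0.2095] yaw 2.27 ft [-0.4  0.5 -1.6] op 0.0333
t 4.05 shift [-0.  -0.6  1.3] turn [ 0.1 -0.  -0.1] at [ 0.5927 -0.0777  0.2094] yaw 2.46 ft [-1.2  0.3 -2.1] op 0.0333
20 [133, 132, 134, 134, 136, 135, 134, 132, 130, 132, 135, 136, 136, 84, 49, 55, 120, 130, 132, 131, 72, 46, 54, 56, 58, 56, 56, 56, 56, 56, 57, 58, 57, 56, 56, 54, 54, 56, 57, 58, 56, 58, 56, 57, 57, 56, 55, 54, 55, 56, 56, 56, 55, 57, 58, 58, 58, 57, 57, 57, 53, 120, 141, 132, 130, 103, 66, 76, 117, 133, 133, 133, 133, 135, 134, 133, 133, 131, 132, 132]
60 [133, 135, 135, 135, 135, 136, 137, 136, 133, 132, 133, 136, 137, 136, 82, 47, 65, 119, 132, 134, 117, 71, 50, 55, 55, 55, 56, 55, 55, 57, 58, 56, 57, 57, 56, 54, 55, 54, 57, 56, 55, 57, 56, 57, 56, 56, 54, 53, 53, 55, 56, 56, 57, 57, 57, 57, 56, 56, 58, 58, 74, 121, 135, 132, 116, 81, 55, 115, 138, 136, 135, 135, 138, 138, 137, 134, 134, 133, 135, 135]
120 [138, 137, 137, 137, 136, 136, 137, 141, 139, 135, 135, 133, 136, 139, 140, 113, 68, 48, 117, 135, 137, 127, 80, 51, 53, 55, 55, 55, 55, 55, 57, 55, 56, 56, 56, 55, 55, 54, 56, 54, 54, 54, 54, 55, 56, 55, 53, 53, 54, 55, 55, 54, 55, 56, 57, 55, 56, 56, 58, 50, 115, 135, 133, 122, 84, 52, 124, 141, 137, 138, 140, 142, 141, 138, 136, 135, 137, 137, 138, 138]
160 [141, 140, 139, 140, 139, 138, 136, 138, 140, 139, 136, 133, 134, 137, 139, 142, 109, 64, 63, 120, 137, 138, 106, 62, 52, 55, 56, 57, 55, 56, 57, 56, 56, 57, 56, 54, 54, 55, 55, 56, 56, 54, 54, 54, 55, 54, 54, 54, 55, 56, 55, 56, 56, 57, 58, 56, 56, 57, 59, 89, 126, 134, 134, 101, 68, 99, 130, 137, 139, 140, 142, 141, 139, 136, 136, 137, 139, 139, 139, 139]
```

View pics/w4c.png

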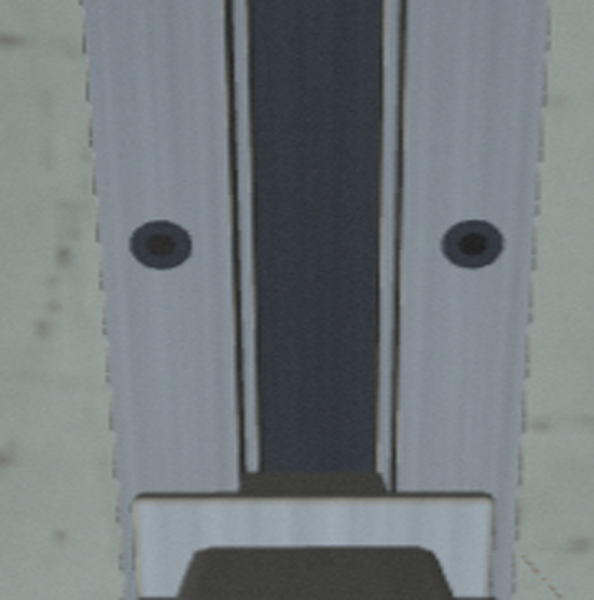

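Slot midline is at column 325.3 over rows 20–160 and the tongue/flange middle at about 325, so they're aligned and parallel. I lower.

```bash

python3 -m pendant '[0,18,0,0,0,0,1, 0,33,0,0,0,0,1, 0,37,0,0,0,0,1, 0,40,0,0,0,0,1, 0,43,0,0,0,0,1, 0,43,0,0,0,0,1]' 60
python3 - <<'E'
from h import *
plan((.594,-.0776,.167),2.5)
E
```

```text
time: 4.65
ee_pos: [0.5934, -0.0774, 0.1671]
tool_rot: [-1.23, 1.176, -1.176]
ft_force: [-0.4, -0.0, -2.3]
opening: 0.0334
t 4.65 shift [0.2 0.1 0.5] turn [-0.   0.1 -0. ] at [ 0.5934 -0.0774  0.1671] yaw 2.55 ft [-0.4 -0.  -2.3] op 0.0334
```

```bash

python3 -m pendant '[0,7,0,0,0,0,1, 0,12,0,0,0,0,1, 0,14,0,0,0,0,1, 0,16,0,0,0,0,1, 0,18,0,0,0,0,1, 0,18,0,0,0,0,1]' 60
python3 - <<'E'
from h import *
plan((.594,-.0776,.149),2.5)
E
```

```text
time: 5.25
ee_pos: [0.5933, -0.0779, 0.1486]
tool_rot: [-1.23, 1.177, -1.177]
ft_force: [0.4, 1.4, -1.8]
opening: 0.0331
t 5.25 shift [-0.3 -0.4  0.8] turn [ 0.  0. -0.] at [ 0.5933 -0.0779  0.1486] yaw 2.51 ft [ 0.4  1.4 -1.8] op 0.0331
```

```bash

python3 -m pendant '[0,2,0,0,0,0,1, 0,4,0,0,0,0,1, 0,4,0,0,0,0,1]' 60
python3 -c "
from h import *
plan((.594,-.0776,.145),2.5)"
python3 -m pendant '[0,4,0,0,0,0,1, 0,6,0,0,0,0,1, 0,8,0,0,0,0,1, 0,10,0,0,0,0,1, 0,11,0,0,0,0,1, 0,11,0,0,0,0,1]' 60
python3 - <<'E'
from h import *
plan((.594,-.0776,.134),2.5)
snap('wrist','w5')
E
```

```text
time: 5.55
ee_pos: [0.5932, -0.0779, 0.1446]
tool_rot: [-1.23, 1.177, -1.177]
ft_force: [0.8, 0.1, -2.3]
opening: 0.0336
t 5.55 shift [-0.2 -0.4  0.8] turn [ 0.  0. -0.] at [ 0.5932 -0.0779  0.1446] yaw 2.51 ft [ 0.8  0.1 -2.3] op 0.0336
time: 6.15
ee_pos: [0.5932, -0.078, 0.1359]
tool_rot: [-1.229, 1.177, -1.177]
ft_force: [-6.6, 0.7, 15.4]
opening: 0.033
t 6.15 shift [-0.3  1.9  0.8] turn [-0.  0. -0.] at [ 0.5932 -0.078   0.1359] yaw 2.5 ft [-6.6  0.7 15.4] op 0.033
```

View pics/w5.png

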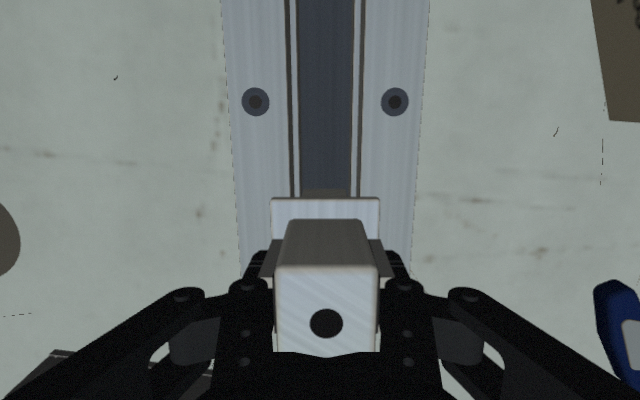

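Foot went to about 14 mm above the worktop (flange on the mouth, +15 N). Shoe C is too thin, so it is a reject and goes to the bin.

```bash
python3 -c "
from h import *
rel((.5934,-.0777,.134,2.5),(.466,-.351,.205,-5.5))"
```

```text
shift [ 267.5  -71.  -139.2] turn y 8.0
```

```bash

python3 -m pendant '[0,-20,0,0,0,0,1, 0,-50,0,0,0,0,1, 0,-71,0,0,0,0,1, 40,-71,-21,0,2,0,1, 84,-71,-44,0,4,0,1, 128,-71,-67,0,6,0,1, 172,-71,-90,0,8,0,1, 216,-71,-113,0,8,0,1, 255,-71,-133,0,8,0,1, 268,-71,-139,0,8,0,1]' 60
python3 - <<'E'
from h import *
plan((.466,-.351,.129),-5.5)
snap('wrist','w6')
plan((.466,-.351,.129),-5.5)
E
```

```text
time: 7.2
ee_pos: [0.4624, -0.3578, 0.2052]
tool_rot: [-1.162, 1.284, -1.288]
ft_force: [-0.8, -0.4, -2.3]
opening: 0.033
t 7.2 shift [-7.5 76.2  3. ] turn [ 0.1 -0.4  0.2] at [ 0.4624 -0.3578  0.2052] yaw -5.95 ft [-0.8 -0.4 -2.3] op 0.033
t 7.25 shift [-7.8 76.1  2.8] turn [ 0.  -0.5  0.3] at [ 0.4625 -0.3582  0.2052] yaw -5.97 ft [-1.7 -2.1 -2.1] op 0.0337
```

View pics/w6.png

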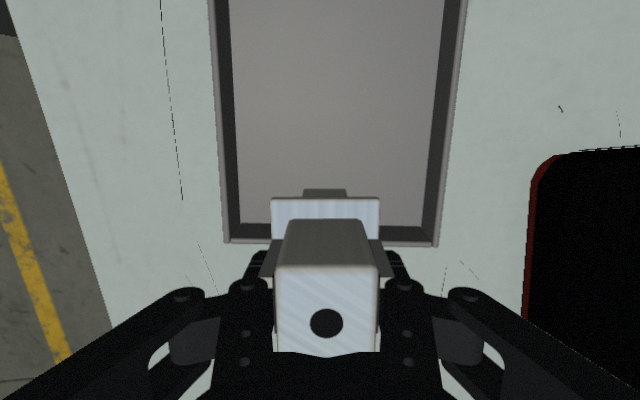

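```bash
python3 - <<'E'
from h import *
np.set_printoptions(precision=4,suppress=True)
M=cm('wrist');plan((.466,-.351,.129),-5.5)
for uv in [(223,243),(440,244),(206,10),(467,10)]: print(atz(M,uv,.04))
E
```

```text
t 7.25 shift [-7.8 76.1  2.8] turn [ 0.  -0.5  0.3] at [ 0.4625 -0.3582  0.2052] yaw -5.97 ft [-1.7 -2.1 -2.1] op 0.0337
[ 0.3832 -0.3843  0.04  ]
[ 0.5427 -0.4018  0.04  ]
[ 0.4019 -0.2308  0.04  ]
[ 0.5609 -0.2475  0.04  ]
```

```bash

python3 -m pendant '[-5,0,0,0,0,0,1, -5,40,0,0,0,0,1, -5,65,0,0,0,0,1, -5,72,0,0,0,0,1, -5,75,0,0,0,0,1, -5,77,0,0,0,0,1, -5,77,0,0,0,0,1]' 60
python3 - <<'E'
from h import *
plan((.466,-.346,.127),-5.5)
E
```

```text
time: 7.95
ee_pos: [0.4676, -0.3467, 0.1288]
tool_rot: [-1.162, 1.277, -1.28]
ft_force: [-0.4, -0.2, -1.7]
opening: 0.0335
t 7.95 shift [-0.6  1.8 -1.6] turn [-0.1  0.1  0. ] at [ 0.4676 -0.3467  0.1288] yaw -5.45 ft [-0.4 -0.2 -1.7] op 0.0335
```

```bash

python3 -m pendant '[0,1.5,0,0,0,0,1, 0,2.5,0,0,0,0,1, 0,2.5,0,0,0,0,1]' 60
python3 -m pendant '[0,0,0,0,0,0,0.5, 0,0,0,0,0,0,0, 0,0,0,0,0,0,0, 0,0,0,0,0,0,0, 0,-30,0,0,0,0,0, 0,-70,0,0,0,0,0, 0,-100,0,0,0,0,0]' 60
python3 - <<'E'
from h import *
snap('wrist','w7')
plan((.4638,.3728,.23),-7)
plan((.5610,.2935,.23),-21)
E
```

```text
time: 8.25
ee_pos: [0.4673, -0.3472, 0.1268]
tool_rot: [-1.161, 1.278, -1.281]
ft_force: [-0.1, 1.3, 5.9]
opening: 0.0337
time: 8.95
ee_pos: [0.4668, -0.3471, 0.227]
tool_rot: [-1.162, 1.279, -1.28]
ft_force: [0.5, -0.3, 0.3]
opening: 0.0855
t 9.0 shift [-717.6   -2.   -74.1] turn [-0.4  1.5  0.2] at [ 0.4686 -0.3486  0.2316] yaw -5.51 ft [ 0.4 -0.5  2.9] op 0.0853
t 9.0 shift [-648.1   -1.    30.3] turn [-0.5 15.5  0.2] at [ 0.4686 -0.3486  0.2316] yaw -5.51 ft [ 0.4 -0.5  2.9] op 0.0853
```

View pics/w7.png

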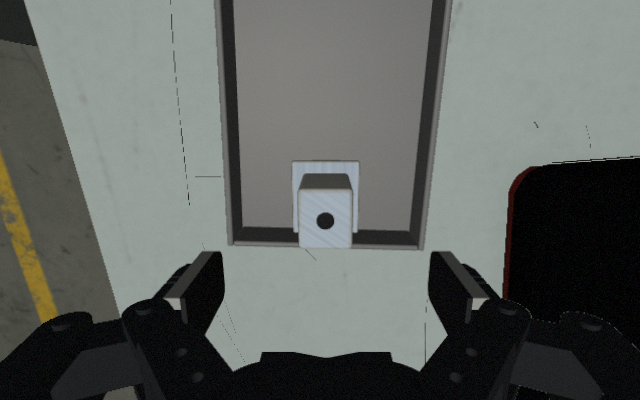

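C stands upright in the bin (hole (325,220)). Next is shoe A.

```bash
python3 -c "
from h import *
rel((.467,-.347,.227,-5.5),(.563,.293,.2,-21))"
```

```text
shift [-646.3   27.    34.2] turn y 15.5
```

```bash

python3 -m pendant '[-49,0,3,0,0,0,0, -98,0,5,0,0,0,0, -147,0,8,0,2,0,0, -196,0,10,0,4,0,0, -245,0,13,0,6,0,0, -294,0,15,0,8,0,0, -343,0,18,0,10,0,0, -392,0,20,0,12,0,0, -441,0,23,0,15.5,0,0, -490,0,26,0,15.5,0,0]' 60
python3 -c "
from h import *
plan((.563,.293,.2),-21)"
```

```text
time: 10.0
ee_pos: [0.5394, 0.1406, 0.2252]
tool_rot: [-1.013, 1.474, -1.475]
ft_force: [0.6, 0.3, -0.4]
opening: 0.0853
t 10.0 shift [-150.7   25.2  -32.7] turn [-0. -0.  0.] at [0.5394 0.1406 0.2252] yaw -21.05 ft [ 0.6  0.3 -0.4] op 0.0853
```

```bash

python3 -m pendant '[-48,9,-11,0,0,0,0, -96,18,-22,0,0,0,0, -140,27,-31,0,0,0,0, -153,27,-34,0,0,0,0, -153,27,-34,0,0,0,0, -153,27,-34,0,0,0,0]' 60
python3 - <<'E'
from h import *
plan((.563,.293,.2),-21)
M=cm('wrist')
snap('wrist','w8')
plan((.563,.293,.2),-21)
E
```

```text
time: 10.6
ee_pos: [0.5626, 0.2915, 0.1983]
tool_rot: [-1.014, 1.474, -1.476]
ft_force: [-0.1, -0.4, -0.4]
opening: 0.0851
t 10.6 shift [-1.6 -1.7 -0.2] turn [-0.  -0.1  0.1] at [0.5626 0.2915 0.1983] yaw -21.07 ft [-0.1 -0.4 -0.4] op 0.0851
t 10.65 shift [-2.2 -1.4 -0.8] turn [-0.  -0.2  0.1] at [0.5629 0.2907 0.1986] yaw -21.16 ft [-0.2  0.8 -0.2] op 0.0855
```

View pics/w8.png

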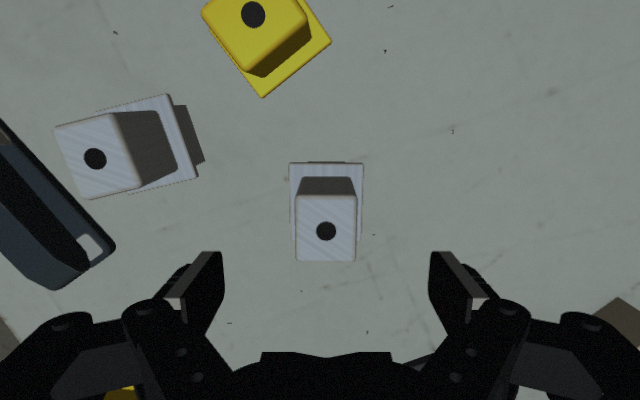

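```bash
python3 - <<'E'
from h import *
M=cm('wrist')
print(atz(M,(326,231),.094).round(4),atz(M,(95.5,158.5),.094).round(4))
a=cv2.imread('pics/w8.png'); cv2.imwrite('pics/w8c.png',cv2.resize(a[150:270,270:390],(600,600),interpolation=cv2.INTER_CUBIC))
E
```

```text
[0.5629 0.2902 0.094 ] [0.4679 0.3695 0.094 ]
```

View pics/w8c.png

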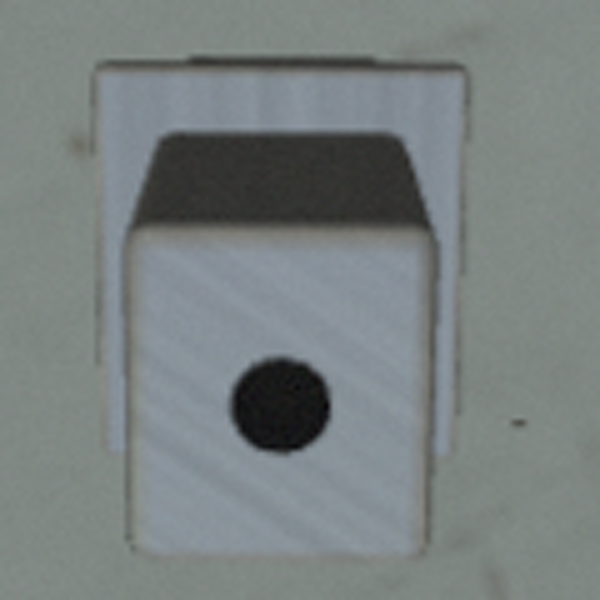

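```bash

python3 -m pendant '[0,40,0,0,0,0,0, 0,72,0,0,0,0,0, 0,78,0,0,0,0,0, 0,78,0,0,0,0,0.5, 0,78,0,0,0,0,1, 0,78,0,0,0,0,1, 0,78,0,0,0,0,1, 0,78,0,0,0,0,1, 0,78,0,0,0,0,1, 0,78,0,0,0,0,1]' 60
python3 - <<'E'
from h import *
plan((.563,.2915,.121),-21)
rel((.563,.293,.122,-21),(.594,-.0776,.21,2.5))
E
```

```text
time: 11.65
ee_pos: [0.5636, 0.2939, 0.1223]
tool_rot: [-1.01, 1.473, -1.473]
ft_force: [-1.1, -0.0, 6.0]
opening: 0.0335
t 11.65 shift [2.5 1.3 0.3] turn [-0.1  0.  -0.1] at [0.5636 0.2939 0.1223] yaw -20.99 ft [-1.1 -0.   6. ] op 0.0335
shift [334.9 -88.  161.8] turn y -23.5
```

```bash

python3 -m pendant '[0,-45,0,0,0,0,1, 0,-88,0,0,0,0,1, 42,-88,20,0,-6,0,1, 86,-88,42,0,-12,0,1, 130,-88,63,0,-18,0,1, 174,-88,84,0,-23.5,0,1, 218,-88,105,0,-23.5,0,1, 262,-88,127,0,-23.5,0,1, 306,-88,148,0,-23.5,0,1, 335,-88,162,0,-23.5,0,1]' 60
python3 -m pendant '[0,0,0,0,0,0,1, 0,0,0,0,0,0,1, 0,0,0,0,0,0,1]' 60
python3 - <<'E'
from h import *
snap('wrist','w9')
plan((.594,-.0776,.21),2.5)
a=cv2.imread('pics/w9.png'); cv2.imwrite('pics/w9c.png',cv2.resize(a[0:240,230:410],None,fx=3.3,fy=2.5,interpolation=cv2.INTER_CUBIC))
g=cv2.cvtColor(a,cv2.COLOR_BGR2GRAY)
for row in (20,160): print(row,g[row-3:row+4,290:360].mean(0).astype(int).tolist())
E
```

```text
time: 12.65
ee_pos: [0.5933, -0.0823, 0.2089]
tool_rot: [-1.229, 1.178, -1.182]
ft_force: [0.3, -0.1, -2.3]
opening: 0.0333
time: 12.95
ee_pos: [0.5937, -0.0754, 0.2083]
tool_rot: [-1.23, 1.176, -1.174]
ft_force: [-0.9, -0.5, -2.9]
opening: 0.0336
t 13.0 shift [ 2.5 -1.7  0.1] turn [ 0.   0.2 -0.1] at [ 0.5938 -0.0751  0.2083] yaw 2.67 ft [-0.6  0.5 -3. ] op 0.0337
20 [135, 132, 130, 131, 134, 134, 139, 109, 62, 45, 101, 125, 131, 134, 87, 50, 53, 56, 56, 56, 56, 58, 57, 57, 57, 57, 58, 57, 56, 54, 54, 56, 56, 56, 55, 54, 56, 57, 57, 57, 57, 54, 55, 56, 55, 56, 56, 56, 59, 57, 57, 57, 55, 57, 59, 74, 119, 134, 132, 120, 87, 57, 111, 135, 132, 131, 132, 133, 135, 134]
160 [137, 139, 139, 137, 135, 134, 134, 139, 139, 136, 85, 45, 81, 125, 137, 137, 86, 45, 54, 56, 55, 56, 57, 56, 56, 56, 56, 58, 56, 56, 56, 56, 57, 54, 54, 54, 54, 54, 54, 55, 54, 53, 55, 56, 56, 55, 56, 57, 56, 55, 57, 56, 58, 104, 131, 133, 134, 94, 62, 123, 140, 137, 138, 140, 142, 141, 137, 136, 136, 136]
```

View pics/w9c.png

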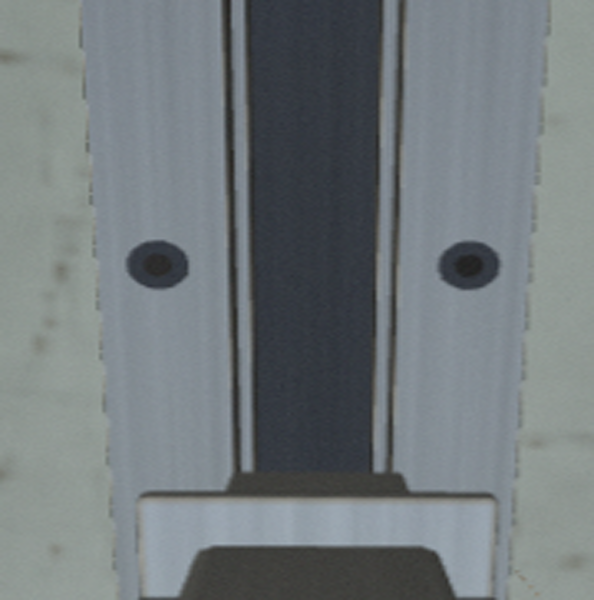

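```bash

python3 -m pendant '[0,15,-1.3,0,0,0,1, 0,30,-1.3,0,0,0,1, 0,34,-1.3,0,0,0,1, 0,37,-1.3,0,0,0,1, 0,40,-1.3,0,0,0,1, 0,40,-1.3,0,0,0,1]' 60
python3 - <<'E'
from h import *
plan((.594,-.0776,.167),2.5)
E
```

```text
time: 13.6
ee_pos: [0.5925, -0.077, 0.1684]
tool_rot: [-1.23, 1.177, -1.176]
ft_force: [-0.1, 0.4, -2.8]
opening: 0.0333
t 13.6 shift [0.6 1.4 1.5] turn [ 0.  0. -0.] at [ 0.5925 -0.077   0.1684] yaw 2.54 ft [-0.1  0.4 -2.8] op 0.0333
```

```bash

python3 -m pendant '[0,7,0,0,0,0,1, 0,12,0,0,0,0,1, 0,14,0,0,0,0,1, 0,16,0,0,0,0,1, 0,18,0,0,0,0,1, 0,18,0,0,0,0,1]' 60
python3 - <<'E'
from h import *
plan((.594,-.0776,.1504),2.5)
E
```

```text
time: 14.2
ee_pos: [0.5924, -0.0775, 0.1521]
tool_rot: [-1.229, 1.177, -1.177]
ft_force: [-3.7, 0.8, 12.7]
opening: 0.0333
t 14.2 shift [0.2 1.7 1.6] turn [-0. -0. -0.] at [ 0.5924 -0.0775  0.1521] yaw 2.49 ft [-3.7  0.8 12.7] op 0.0333
```

It stopped at foot ≈ 30 mm, which is the step. I check whether it is only caught by shifting sideways under light pressure.

```bash

python3 -m pendant '[0,1,0.7,0,0,0,1, 0,1,1.5,0,0,0,1, 0,1,1.5,0,0,0,1]' 60
python3 -m pendant '[0,0,-1.5,0,0,0,1, 0,0,-3,0,0,0,1, 0,0,-3,0,0,0,1]' 60
python3 -m pendant '[0,0,0.8,0,0,0,1, 0,0,1.5,0,0,0,1, 0,0,1.5,0,0,0,1]' 60
```

```text
time: 14.5
ee_pos: [0.5927, -0.0775, 0.1521]
tool_rot: [-1.23, 1.179, -1.175]
ft_force: [-7.2, 1.4, 22.3]
opening: 0.0332
time: 14.8
ee_pos: [0.5919, -0.0775, 0.1522]
tool_rot: [-1.227, 1.175, -1.178]
ft_force: [-2.9, 0.2, 16.4]
opening: 0.0338
time: 15.1
ee_pos: [0.5924, -0.0775, 0.1521]
tool_rot: [-1.229, 1.177, -1.177]
ft_force: [-5.8, 1.0, 18.8]
opening: 0.0335
```

```bash

python3 -m pendant '[0,-5,0,0,0,0,1, 0,-5,0.9,0,0,0,1, 0,-2,0.9,0,0,0,1, 0,0,0.9,0,0,0,1, 0,0,0.9,0,0,0,1]' 60
python3 -m pendant '[0,-5,-0.9,0,0,0,1, 0,-5,-1.8,0,0,0,1, 0,-2,-1.8,0,0,0,1, 0,0,-1.8,0,0,0,1, 0,0,-1.8,0,0,0,1]' 60
python3 -m pendant '[0,-5,0.9,0,0,0,1, 0,-5,0.9,0,0,0,1, 0,-2,0.9,0,0,0,1, 0,-1.2,0.9,0,0,0,1, 0,-1.2,0.9,0,0,0,1]' 60
```

```text
time: 15.6
ee_pos: [0.5938, -0.0775, 0.1521]
tool_rot: [-1.228, 1.176, -1.177]
ft_force: [-6.4, 1.6, 23.7]
opening: 0.0333
time: 16.1
ee_pos: [0.5918, -0.0776, 0.152]
tool_rot: [-1.228, 1.177, -1.177]
ft_force: [-5.2, 0.3, 26.9]
opening: 0.0336
time: 16.6
ee_pos: [0.5927, -0.0774, 0.1521]
tool_rot: [-1.229, 1.177, -1.177]
ft_force: [-4.8, 0.8, 18.6]
opening: 0.0333
```

Same stop height (0.152) at every shift, so A is good. Release.

```bash

python3 -m pendant '[0,-1.3,0,0,0,0,1, 0,-1.3,0,0,0,0,0.5, 0,-1.3,0,0,0,0,0, 0,-1.3,0,0,0,0,0, 0,-1.3,0,0,0,0,0, 0,-30,0,0,0,0,0, 0,-60,0,0,0,0,0, 0,-75,0,0,0,0,0, 0,-75,0,0,0,0,0]' 60
python3 - <<'E'
from h import *
plan((.594,-.0776,.225),2.5)
snap('wrist','w10')
rel((.5926,-.0776,.2255,2.5),(.467,.3705,.2,-7))
E
```

```text
time: 17.5
ee_pos: [0.5938, -0.0777, 0.2277]
tool_rot: [-1.227, 1.173, -1.18]
ft_force: [-0.3, 0.3, -0.2]
opening: 0.0857
t 17.5 shift [-0.1  2.7  0.2] turn [-0.3  0.   0. ] at [ 0.5938 -0.0777  0.2277] yaw 2.51 ft [-0.3  0.3 -0.2] op 0.0857
shift [-453.2   25.5 -105.9] turn y 9.5
```

View pics/w10.png

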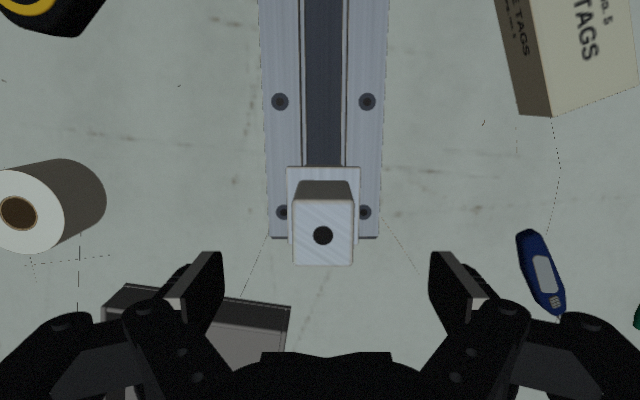

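```bash

python3 -m pendant '[-47,0,-11,0,0,0,0, -94,0,-22,0,0,0,0, -141,0,-33,0,2,0,0, -188,0,-44,0,4,0,0, -235,0,-55,0,6,0,0, -282,5,-66,0,8,0,0, -329,10,-77,0,9.5,0,0, -376,15,-88,0,9.5,0,0, -423,20,-99,0,9.5,0,0, -453,25,-106,0,9.5,0,0]' 60
python3 -m pendant '[0,0,0,0,0,0,0, 0,0,0,0,0,0,0, 0,0,0,0,0,0,0]' 60
python3 - <<'E'
from h import *
plan((.467,.3705,.2),-7)
M=cm('wrist')
snap('wrist','w11')
plan((.467,.3705,.2),-7)
a=cv2.imread('pics/w11.png'); cv2.imwrite('pics/w11c.png',cv2.resize(a[130:290,246:406],(600,600),interpolation=cv2.INTER_CUBIC))
E
```

```text
time: 18.55
ee_pos: [0.4638, 0.3746, 0.1985]
tool_rot: [-1.154, 1.297, -1.294]
ft_force: [0.4, 0.3, -0.7]
opening: 0.0851
time: 18.85
ee_pos: [0.4672, 0.3686, 0.1999]
tool_rot: [-1.15, 1.299, -1.302]
ft_force: [0.7, 0.9, -0.7]
opening: 0.0856
t 18.85 shift [-1.8 -0.1 -0.4] turn [ 0.  -0.1  0.1] at [0.4672 0.3686 0.1999] yaw -7.11 ft [ 0.7  0.9 -0.7] op 0.0856
t 18.9 shift [-1.9  0.2 -0.7] turn [-0.  -0.2  0.1] at [0.4675 0.3685 0.2002] yaw -7.15 ft [0.8 0.  0.8] op 0.0855
```

View pics/w11.png

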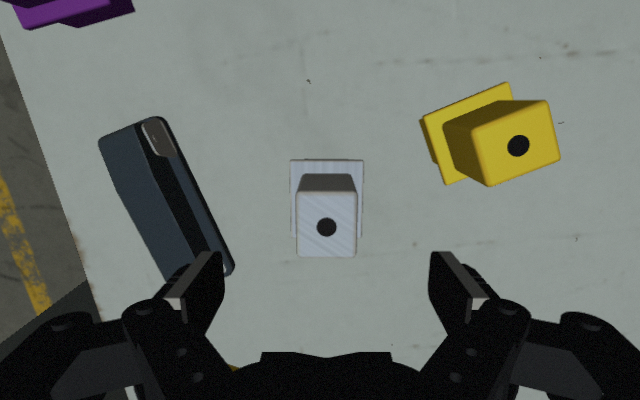

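View pics/w11c.png

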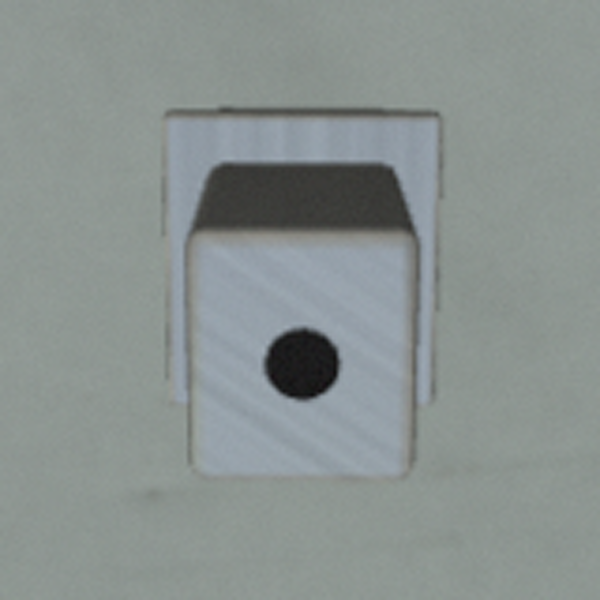

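```bash
python3 - <<'E'
from h import *
M=cm('wrist')
print('hole',atz(M,(326.5,227),.094).round(4))
T=cm('top')
for z in (0,.03,.05):
  print(z,[atz(M,p,z).round(3)[:2] for p in [(235,268),(206,250),(165,118)]],[atz(T,p,z).round(3)[:2] for p in [(260,248),(259,255),(219,258),(222,265)]])
E
```

```text
hole [0.4679 0.3697 0.094 ]
0 [array([0.38 , 0.307]), array([0.359, 0.326]), array([0.352, 0.438])] [array([0.375, 0.303]), array([0.351, 0.306]), array([0.344, 0.443]), array([0.32 , 0.432])]
0.03 [array([0.391, 0.321]), array([0.372, 0.339]), array([0.366, 0.438])] [array([0.374, 0.299]), array([0.351, 0.303]), array([0.344, 0.436]), array([0.32 , 0.426])]
0.05 [array([0.398, 0.331]), array([0.381, 0.347]), array([0.375, 0.438])] [array([0.374, 0.297]), array([0.35, 0.3 ]), array([0.343, 0.432]), array([0.32 , 0.422])]
```

```bash

python3 -m pendant '[0,40,0,0,0,0,0, 0,72,0.5,0,0,0,0, 0,78,0.5,0,0,0,0, 0,78,0.5,0,0,0,0.5, 0,78,0.5,0,0,0,1, 0,78,0.5,0,0,0,1, 0,78,0.5,0,0,0,1, 0,78,0.5,0,0,0,1, 0,78,0.5,0,0,0,1, 0,78,0.5,0,0,0,1]' 60
python3 - <<'E'
from h import *
plan((.467,.3705,.122),-7)
E
```

```text
time: 19.9
ee_pos: [0.4679, 0.3711, 0.1242]
tool_rot: [-1.146, 1.298, -1.298]
ft_force: [-1.0, -0.8, 6.3]
opening: 0.0334
t 19.9 shift [ 0.7  2.2 -0.9] turn [-0.1  0.  -0.1] at [0.4679 0.3711 0.1242] yaw -6.98 ft [-1.  -0.8  6.3] op 0.0334
```

```bash
python3 -c "
from h import *
rel((.4679,.3711,.1237,-7),(.5879,.030,.212,2.5))"
```

```text
shift [323.9 -88.3 160.7] turn y -9.5
```

```bash

python3 -m pendant '[0,-45,0,0,0,0,1, 0,-88,0,0,0,0,1, 42,-88,21,0,-3,0,1, 86,-88,43,0,-6,0,1, 130,-88,65,0,-9.5,0,1, 174,-88,86,0,-9.5,0,1, 218,-88,108,0,-9.5,0,1, 262,-88,130,0,-9.5,0,1, 306,-88,152,0,-9.5,0,1, 324,-88,161,0,-9.5,0,1]' 60
python3 -m pendant '[0,0,0,0,0,0,1, 0,0,0,0,0,0,1, 0,0,0,0,0,0,1]' 60
python3 - <<'E'
from h import *
snap('wrist','w12')
plan((.5879,.03,.212),2.5)
a=cv2.imread('pics/w12.png'); cv2.imwrite('pics/w12c.png',cv2.resize(a[0:240,230:410],None,fx=3.3,fy=2.5,interpolation=cv2.INTER_CUBIC))
g=cv2.cvtColor(a,cv2.COLOR_BGR2GRAY)
for row in (120,160): print(row,g[row-3:row+4,290:360].mean(0).astype(int).tolist())
E
```

```text
time: 20.9
ee_pos: [0.5889, 0.0225, 0.2113]
tool_rot: [-1.228, 1.179, -1.186]
ft_force: [0.3, -0.4, -1.5]
opening: 0.0335
time: 21.2
ee_pos: [0.5871, 0.0313, 0.2105]
tool_rot: [-1.23, 1.176, -1.174]
ft_force: [-0.6, -0.2, -1.2]
opening: 0.0333
t 21.25 shift [ 1.5 -1.5  0.7] turn [ 0.   0.2 -0.1] at [0.5871 0.0315 0.2105] yaw 2.68 ft [ 0.  -0.2 -0.9] op 0.0336
120 [137, 137, 137, 138, 138, 139, 138, 137, 137, 136, 137, 140, 126, 79, 49, 118, 137, 139, 129, 81, 57, 60, 61, 61, 61, 61, 61, 61, 61, 62, 61, 60, 60, 59, 59, 60, 60, 60, 59, 59, 60, 60, 60, 59, 58, 59, 59, 60, 60, 61, 62, 61, 60, 61, 60, 62, 72, 126, 142, 138, 114, 77, 58, 109, 130, 132, 133, 134, 136, 136]
160 [134, 137, 138, 139, 138, 140, 140, 139, 138, 137, 139, 141, 143, 99, 55, 81, 123, 136, 137, 86, 51, 58, 58, 60, 60, 60, 60, 61, 59, 61, 60, 59, 59, 59, 59, 60, 59, 59, 60, 59, 61, 60, 59, 56, 57, 57, 58, 60, 61, 61, 61, 60, 60, 60, 61, 53, 122, 140, 138, 121, 83, 53, 121, 138, 136, 137, 137, 140, 139, 137]
```

View pics/w12c.png

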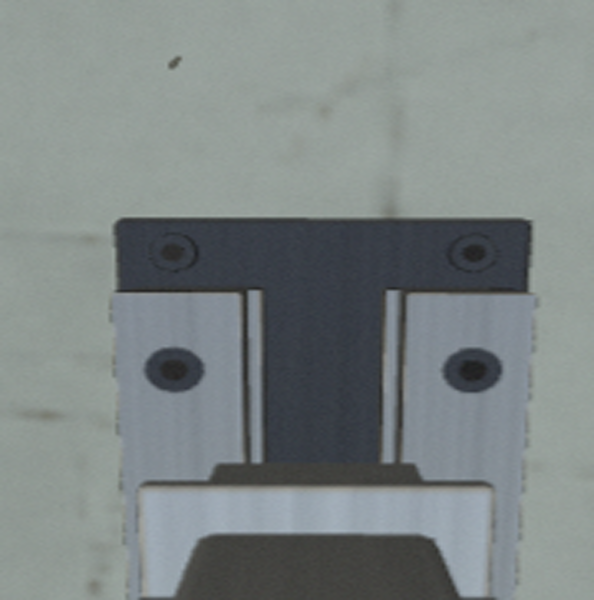

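This tongue looks wider (63 px). Slot middle is 327.3 against 325.8, so shift +1 mm and lower.

```bash

python3 -m pendant '[0,15,1,0,0,0,1, 0,28,1,0,0,0,1, 0,31,1,0,0,0,1, 0,33,1,0,0,0,1, 0,35,1,0,0,0,1, 0,37,1,0,0,0,1, 0,37,1,0,0,0,1]' 60
python3 - <<'E'
from h import *
plan((.588,.03,.167),2.5)
snap('wrist','w13')
E
```

```text
time: 21.95
ee_pos: [0.588, 0.0294, 0.1761]
tool_rot: [-1.229, 1.178, -1.176]
ft_force: [-6.8, 0.3, 18.6]
opening: 0.0335
t 21.95 shift [-0.6  9.1  0.1] turn [ 0.1  0.  -0.1] at [0.588  0.0294 0.1761] yaw 2.5 ft [-6.8  0.3 18.6] op 0.0335
```

View pics/w13.png

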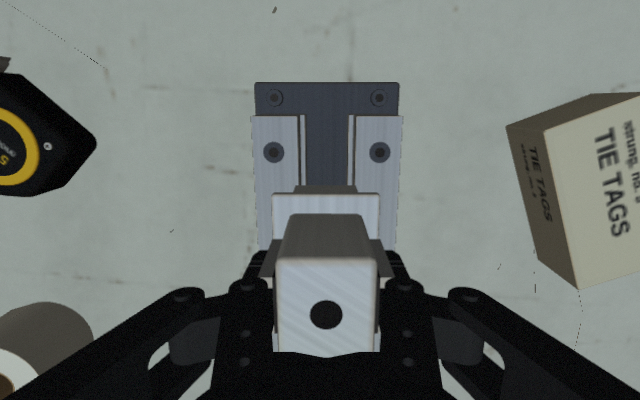

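Stopped at foot ≈ 52 mm, on the mouth. I try sideways shifts before judging.

```bash

python3 -m pendant '[0,-5,0,0,0,0,1, 0,-5,1,0,0,0,1, 0,-2,1,0,0,0,1, 0,0,1,0,0,0,1, 0,0,1,0,0,0,1]' 60
python3 -m pendant '[0,-5,0,0,0,0,1, 0,-5,1,0,0,0,1, 0,-2,1,0,0,0,1, 0,0,1,0,0,0,1, 0,0,1,0,0,0,1]' 60
python3 -m pendant '[0,-5,-2,0,0,0,1, 0,-5,-3,0,0,0,1, 0,-2,-3,0,0,0,1, 0,0,-3,0,0,0,1, 0,0,-3,0,0,0,1]' 60
python3 -m pendant '[0,-5,0,0,0,0,1, 0,-5,-1,0,0,0,1, 0,-2,-1,0,0,0,1, 0,0,-1,0,0,0,1, 0,0,-1,0,0,0,1]' 60
```

```text
time: 22.5
ee_pos: [0.5904, 0.0293, 0.1762]
tool_rot: [-1.227, 1.176, -1.178]
ft_force: [-5.8, 0.7, 21.4]
opening: 0.0334
time: 23.0
ee_pos: [0.5911, 0.0294, 0.1762]
tool_rot: [-1.228, 1.176, -1.177]
ft_force: [-6.0, 0.5, 24.8]
opening: 0.0333
time: 23.5
ee_pos: [0.5876, 0.0292, 0.176]
tool_rot: [-1.229, 1.178, -1.176]
ft_force: [-7.5, 0.3, 26.7]
opening: 0.0332
time: 24.0
ee_pos: [0.5866, 0.0292, 0.1759]
tool_rot: [-1.229, 1.177, -1.176]
ft_force: [-5.5, 0.1, 26.6]
opening: 0.0335
```

```bash

python3 -m pendant '[0,-5,1,0,0,0,1, 0,-5,2.4,0,0,0,1, 0,-2,2.4,0,0,0,1, 0,0,2.4,0,0,0,1, 0,0,2.4,0,0,0,1]' 60
python3 - <<'E'
from h import *
plan((.588,.03,.167),2.5)
y=np.radians(-5.5)
for l in [0.0,.02]:print(l)
rel((.5888,.0294,.174,2.5),(.4745,-.262,.215,-5.5))
E
```

```text
time: 24.5
ee_pos: [0.5894, 0.0293, 0.1761]
tool_rot: [-1.228, 1.177, -1.177]
ft_force: [-6.4, 1.2, 26.0]
opening: 0.0332
t 24.5 shift [-0.7  9.1 -1.4] turn [-0.1 -0.  -0. ] at [0.5894 0.0293 0.1761] yaw 2.5 ft [-6.4  1.2 26. ] op 0.0332
0.0
0.02
shift [ 286.1  -41.  -126.9] turn y 8.0
```

It won't enter at any shift (x 0.5866 to 0.5911). B is too thick, so it is a reject. I lift it high enough to clear A and carry it to the bin.

```bash

python3 -m pendant '[0,-30,0,0,0,0,1, 0,-70,0,0,0,0,1, 0,-107,0,0,0,0,1, 42,-107,-18,0,2,0,1, 86,-107,-38,0,4,0,1, 130,-107,-58,0,6,0,1, 175,-107,-78,0,8,0,1, 220,-107,-98,0,8,0,1, 262,-107,-116,0,8,0,1, 286,-107,-127,0,8,0,1]' 60
python3 -m pendant '[0,30,0,0,0,0,1, 0,60,0,0,0,0,1, 0,65,0,0,0,0,1, 0,65,0,0,0,0,1]' 60
python3 - <<'E'
from h import *
plan((.4745,-.262,.129),-5.5)
snap('wrist','w14')
plan((.4745,-.262,.129),-5.5)
E
```

```text
time: 25.5
ee_pos: [0.4722, -0.266, 0.2796]
tool_rot: [-1.163, 1.284, -1.283]
ft_force: [-0.0, 0.4, -0.6]
opening: 0.0329
time: 25.9
ee_pos: [0.4741, -0.2615, 0.2142]
tool_rot: [-1.164, 1.282, -1.277]
ft_force: [-0.5, -0.1, -2.2]
opening: 0.0335
t 25.9 shift [ 0.6 85.2  0.7] turn [ 0.2  0.  -0.1] at [ 0.4741 -0.2615  0.2142] yaw -5.48 ft [-0.5 -0.1 -2.2] op 0.0335
t 25.95 shift [ 0.2 86.4 -0.3] turn [ 0.  0. -0.] at [ 0.4749 -0.2619  0.2154] yaw -5.47 ft [ 0.9 -0.6 -1.3] op 0.0335
```

View pics/w14.png

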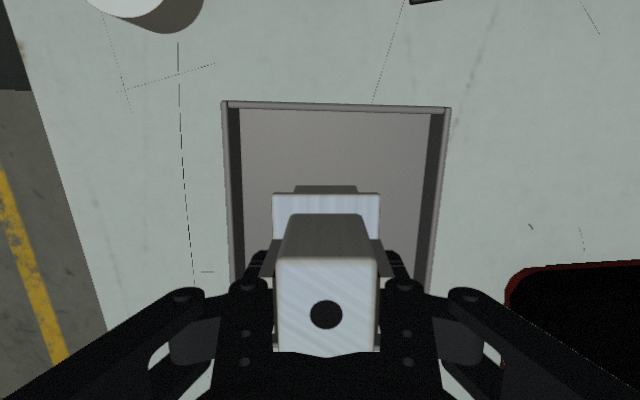

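```bash

python3 -m pendant '[0,40,0,0,0,0,1, 0,70,0,0,0,0,1, 0,78,0,0,0,0,1, 0,82,0,0,0,0,1, 0,84,0,0,0,0,1, 0,85,0,0,0,0,1, 0,86,0,0,0,0,1, 0,86,0,0,0,0,1]' 60
```

```text
time: 26.75
ee_pos: [0.475, -0.262, 0.1303]
tool_rot: [-1.162, 1.278, -1.28]
ft_force: [0.8, 0.0, -1.0]
opening: 0.0334
```

```bash

python3 -m pendant '[0,1,0,0,0,0,1, 0,2,0,0,0,0,1, 0,2,0,0,0,0,1]' 60
```

```text
time: 27.05
ee_pos: [0.4749, -0.2621, 0.1292]
tool_rot: [-1.161, 1.279, -1.28]
ft_force: [-2.0, 0.1, 12.2]
opening: 0.0333
```

```bash

python3 -m pendant '[0,0,0,0,0,0,0.5, 0,0,0,0,0,0,0, 0,0,0,0,0,0,0, 0,0,0,0,0,0,0, 0,-30,0,0,0,0,0, 0,-70,0,0,0,0,0, 0,-115,0,0,0,0,0, 0,-150,0,0,0,0,0]' 60
python3 - <<'E'
from h import *
plan((.4745,-.262,.129),-5.5)
snap('wrist','w15');snap('scene','s15');
E
```

```text
time: 27.85
ee_pos: [0.4748, -0.2621, 0.2798]
tool_rot: [-1.162, 1.278, -1.281]
ft_force: [0.4, 0.2, -0.4]
opening: 0.085
t 27.85 shift [ -0.2 150.8  -0.5] turn [-0.1  0.   0. ] at [ 0.4748 -0.2621  0.2798] yaw -5.5 ft [ 0.4  0.2 -0.4] op 0.085
```

View pics/w15.png

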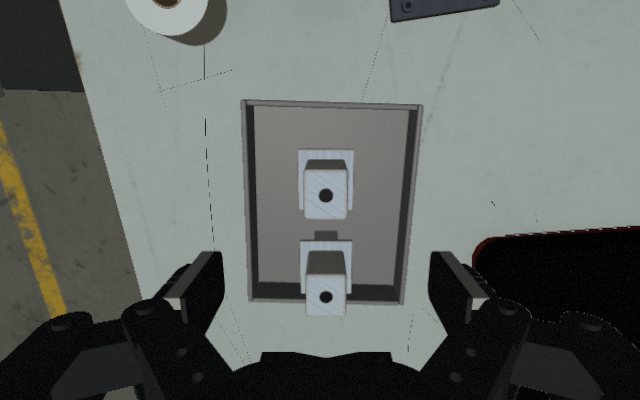

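View pics/s15.png

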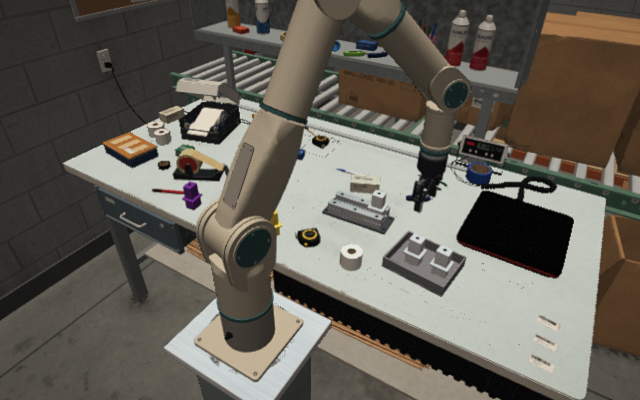

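Both rejects stand upright in the bin (holes (326,196) and (326,297) in the wrist view). A stands in the gauge at about (378,200) in the scene view, and the roll, tape and box look unmoved. The arm is clear, so I hand in.

```bash
python3 - <<'E'
from h import *
print(r.close_job())
E
```

```text
the job is handed in; nothing more can be done
None
```

I gauged all three guide shoes and handed the job in at about 28 s. The numbers 1–3 can't be told apart in the images, so I name the shoes by where they started (x, y in m).

| Shoe | Started at | What the gauge showed | Result |
|---|---|---|---|
| C | (0.466, 0.246) | Passed the no-go step until its flange sat on the mouth (foot at about 14 mm) | Too thin: reject, stood in the bin before the next was gauged |
| A | (0.563, 0.291) | Passed the go slot and stopped on the step (foot at about 30 mm), at the same height after shifts of about 1 mm each way | Good: left standing in the gauge towards its −y end |
| B | (0.468, 0.370) | Stopped on the mouth (foot at about 52 mm) at every sideways shift from x = 0.5866 to 0.5911 | Too thick: reject, stood in the bin |

- **Last checks:** the last wrist picture shows both rejects upright in the bin. The last scene picture shows A standing in the gauge and the label roll, tape measure and tag box apparently where they were, though I judged that by eye. The gripper was open and clear, and the force read about zero.
- **What disagreed:** the first wrist measurement of C was about 3 mm off, and I corrected it before gripping. While A was pressed on the step, the first sideways shifts barely moved it, so I repeated them with the shoe lifted; the stop height did not change.

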